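Seat the portion wheel of the automatic feeder

TASK

The white four-vaned portion wheel of the automatic feeder stands up loose on its spindle. Push it round with a fingertip until the two notches in its rim lie over the two upright pins on the base (either way round is right), then press it down until it is fully home over the pins, and take the hand away. Do not pull the wheel upward, and leave the canister, the dish and the heater guard where they are.

Things in the scene. Friction and masses are not known exactly. Their poses are not given: they have to be found in the camera images.
- feeder: Base of the automatic feeder, fixed to the stand: round grey plastic plinth 200 mm across, 30 mm high, flat top. Origin: centre of its underside, on the wheel's vertical axis; z up; its x axis runs along the line of the two pins. Two grey ears 34 mm wide, one beside each pin, stick out to 124 mm from the axis. It may stand at any yaw.
- spin (a joint): Turn of the wheel (rad): 0 or any multiple of pi (half turn) = notches exactly over the pins; grows anticlockwise seen from above. Turns either way, more than a full turn, with 0.06 N m of friction; stays where it is left. The notches pass the pins with 4 mm to spare each side (about 0.05 rad); the pins' round heads guide them in.
- wheel (a joint): How far the wheel is pressed down (m): 0 as found, 0.010 fully home; negative = pulled up. A snug ring on the spindle holds it at any height; pressing at the hub takes about 4 to 6 N, then a hard stop. While the notches are not over the pins it goes down only about 2 mm and then the rim stands on the pins (pressed hard off centre it gives a little more).
- hub_top (a point): Centre of the flat top of the wheel's hub, on the wheel's axis: 44 mm across at the top, 52 mm at its foot, level with the vanes' tops, 69 mm above the stand as found and 59 mm when home. A good place to press.
- canister: Closed green plastic food canister, 86 mm across, 108 mm high, upright, loose; origin at the centre of its underside. Leave it alone.
- dish: White ceramic feeder dish, round, 110 mm across, 35 mm high, loose; origin at the centre of its underside. Leave it alone.
- heater_guard: Glass tube heater guard with square black end caps, lying on the stand beyond the feeder, 182 mm long (its y axis), 44 mm high, loose; origin at the centre of its underside. Leave it alone.
- vane (a point): Middle of the top edge of one of the wheel's four upright radial vanes, 50 mm from the axis, 69 mm above the stand as found. Vanes are 6 mm thick, 22 mm high, run from the hub to 76 mm from the axis, and stand 45 (this one), 135, 225 and 315 degrees anticlockwise of notch_a. The quarter spaces between them are open above and outside; push a vane's side to turn the wheel.
- pin_a (a point): Top of an upright round-headed steel pin on the base, on the feeder's + x side of the axis: 10 mm diameter, 78 mm from the wheel's axis, its top 40.5 mm above the stand (10.5 mm above the plinth). Seen from above the rim covers more than half of it; the rest shows just outside the rim, in front of the ear.
- pin_b (a point): Top of the other pin, just like pin_a, diametrically opposite it (on the feeder's -x side of the axis).
- notch_a (a point): Middle of one notch in the wheel's rim, level with the disc's top face, 78 mm from the axis. The notch is open to the rim, 18 mm wide, and reaches in to 66 mm from the axis. The wheel is a white plastic disc 160 mm across, 5 mm thick; as found its underside is 42 mm and its top face 47 mm above the stand.
- notch_b (a point): Middle of the other notch, just like notch_a, diametrically opposite it.

How it is judged:
At the end, for the whole second after the job is handed in: The wheel is pressed at least 8.5 mm of its 10 mm travel, each notch is within 6 mm of a pin in plan (either way round), and it is at rest (value of joint wheel above 0.0085 m and (horizontal distance between notch_a and pin_a below 0.006 m or horizontal distance between notch_a and pin_b below 0.006 m) and velocity of joint spin between -0.05 and 0.05 rad/s and velocity of joint wheel between -0.005 and 0.005 m/s); the robot touches nothing.
It fails at once if the wheel is pulled up more than 3 mm above where it was found (value of joint wheel below -0.003 m).
It fails at once if the canister, the dish or the heater guard is moved more than 20 mm (distance of any of canister, dish, heater_guard from where it was at the start of the episode above 0.02 m).
It also fails if it takes over 48 s, if anything falls off the work surface, if the arm or the gripper's body presses on something with over 40 N, if the wrist force passes 120 N, or if a joint passes its speed limit or range.

ROBOT

A 6-joint arm with a two-finger parallel gripper is mounted at the origin on the work surface. World frame = base frame: x ahead of the robot, y to its left, z up, the work surface at z = 0. Lengths are in m, angles in rad, forces in N, time in s.
With the tool pointing down it reaches from about 0.225 to 0.875 m from the base axis. Payload 3.4 kg.
Tool frame: the origin (TCP) lies midway between the tips of the shut fingers; the grasp point (between the pads) lies 19 mm behind it; z points along the fingers, y is the direction in which the jaws open and shut (so a half turn about z gives the same grasp; the last joint's range is limited). The gripper opens to 85 mm and grips with 20 to 120 N. Pads are 22 mm wide; open, the fingers measure 114 mm over their backs; the gripper's body (76 mm by 85 mm) begins 54 mm behind the grasp point. The pads swing forward as they close: fully open they stand 13 mm farther back than shut.
Start: joints at [-1.371, 0.276, 1.505, -0, 1.361, -0.121], TCP at [0.181, -0.546, 0.231] pointing down, gripper open.
Joint ranges: [-2.89, 2.89], [-0.75, 2.08], [0.22, 2.7], [-1.18, 4.32], [0.11, 2.71], [-2.7, 2.7]. Speed limits (rad/s): [2.57, 2.57, 3.14, 3.14, 3.14, 3.14].

INTERFACE

Orientations are given as a unit quaternion [x, y, z, w].
In Python, from plant import sensors, optics, workorder gives the robot as it stands. The module is installed in compiled form; this text tells all that it offers.
- The arm moves only by the shell command python3 -m creep 'ROWS' [FORCE]. ROWS is JSON, a list of rows, each a list of 5 numbers: the shift along the tool's x, y, z in m, then the turn about the tool's z in degrees, then the opening, from 0 (shut) to 1 (fully open). In form: [[dx, dy, dz, spin, jaw], ...]. A call has 1 to 5 rows; each row shifts and turns the pose as measured when the row begins, along the tool's axes as they then stand; what a row does not reach is not made up. A row lasts 1/10 s, in which the tool goes at most 50 mm and 8.59 degrees, less where a joint would pass 70% of its speed; a pose out of reach is approached as far as the arm can. A call is refused whole if a number of a shift passes 0.05 or a number of a turn 8.59, either way. A call with a gripper value outside its range is refused whole. The fingers move at their own pace and stop on an object; FORCE is the grip in N (left out, the last holds). Time passes only in rows, so rows that do not move let the fingers close. It gives the time, the measured TCP pose, the force and the opening at its end, in the units of the state.
- sensors.sense(): the state, without advancing time (a new reading comes with each control period).
- optics.camera(name): name is "scene" or "top" or "wrist"; returns a dict with "pixels" (480x640x3 uint8, red, green, blue), "z_map" (480x640 float32, m along the optical axis (not along the pixel's ray), 0 where there is no reading), "mtx" (3x3 intrinsics, pixels), "D" ([k1, k2, p1, p2, k3] as OpenCV has them; the pictures are not rectified), "position" and "orientation" of the camera in the world. Camera axes: x right, y up, looking along -z (the intrinsics and any distortion apply to the point x, -y, -z); pixel columns grow to the right and rows downward; lengths in m; the calibration is good to about 2 mm. A picture is of the moment at which its call begins.
- workorder.sign_off(): hands the job in, once; it reports no verdict.
The state is a dict: "clock": time; "joint_pos": joint angles; "dq": joint speeds; "joint_efforts": joint torques, N m; "eef_pos": TCP position; "eef_rot": TCP orientation; "wrist_force": force on the tool from outside, world axes, zero at the start; "wrist_torque": the same for the moment, N m; "gripper_width": finger opening in m.
Only numpy, scipy, OpenCV 4.12 (cv2) and the standard library are available. Lean on these libraries where they do the work, as an engineer would, in place of code of your own. Each camera call takes 0.05 s, during which the arm holds its last target.

## Working session

There is one attempt and no reset: what is moved stays moved. The work goes in short steps, Python scripts to look and compute and a shell command to move; the robot and the scene stay as the last step left them, time stands still between calls to the robot, and variables do not carry over. Pictures are saved under pics/ and viewed, and the job is handed in when it is done.

```bash
mkdir -p pics; cat > h.py <<'E'
import numpy as np, cv2
from scipy.spatial.transform import Rotation as R
from plant import sensors, optics, workorder
def snap(n,f=None):
    c=optics.camera(n)
    if f: cv2.imwrite('pics/'+f,c['pixels'][:,:,::-1]); np.savez('pics/'+f[:-4]+'.npz',**c)
    return c
def rays(c,uv):
    uv=np.array(uv,float).reshape(-1,1,2)
    p=cv2.undistortPoints(uv,np.array(c['mtx'],float),np.array(c['D'],float)).reshape(-1,2)
    d=np.c_[p[:,0],-p[:,1],-np.ones(len(p))]
    return np.array(c['position']),R.from_quat(c['orientation']).apply(d)
def onplane(c,uv,z):
    o,d=rays(c,uv); t=(z-o[2])/d[:,2]; return o+d*t[:,None]
def depthpt(c,uv):
    o,d=rays(c,uv); uv=np.round(np.array(uv).reshape(-1,2)).astype(int)
    return o+d*np.array(c['z_map'])[uv[:,1],uv[:,0]][:,None]
E
python3 - <<'E'
from h import *
s=sensors.sense();print(s)
for n in('top','scene','wrist'):
    c=snap(n,n+'0.png');print(n,c['position'],c['orientation'],c['mtx'],c['D'])
E
```

```text
{'clock': 0.0, 'joint_pos': array([-1.37098072e+00,  2.76610885e-01,  1.50615882e+00, -6.05051189e-05,
        1.36068105e+00, -1.21027121e-01]), 'dq': array([ 0.00141234,  0.00013324, -0.00112951,  0.00071766, -0.00021471,
       -0.00022133]), 'joint_efforts': array([-7.09517026e-04, -4.16766679e+01, -2.45802748e+01, -2.31081349e-04,
        1.11913652e-02,  1.12533607e-05]), 'eef_pos': array([ 0.18118796, -0.54514196,  0.23042041]), 'eef_rot': array([ 9.87158626e-01,  1.59740363e-01, -6.61481902e-05, -9.27165373e-04]), 'wrist_force': array([ 0.57710284, -0.73713104,  0.88852998]), 'wrist_torque': array([-0.01062591, -0.0160904 , -0.0047851 ]), 'gripper_width': 0.08591646432263052}
top [0.43896514 0.01348024 1.12449901] [-0.06842719  0.06689411  0.71162193 -0.69601518] [[471.23465097   0.         326.16941202]
 [  0.         471.23465097 238.79073114]
 [  0.           0.           1.        ]] [-0.06136164  0.          0.          0.          0.        ]
scene [ 1.2259507  -0.39378728  0.93252059] [0.30229592 0.15407965 0.43791593 0.83253004] [[552.24143229   0.         323.08608988]
 [  0.         552.24143229 233.26911244]
 [  0.           0.           1.        ]] [0.00906293 0.         0.         0.         0.        ]
wrist [ 0.25595414 -0.52034307  0.37389883] [-0.12451158  0.09128156 -0.57791798  0.80135844] [[420.28918013   0.         318.30926056]
 [  0.         420.28918013 232.60608789]
 [  0.           0.           1.        ]] [-0.01529544  0.          0.          0.          0.        ]
```

View pics/top0.png

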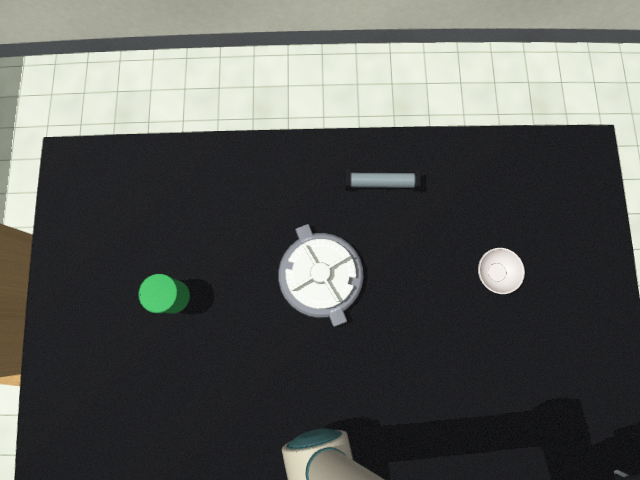

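View pics/scene0.png

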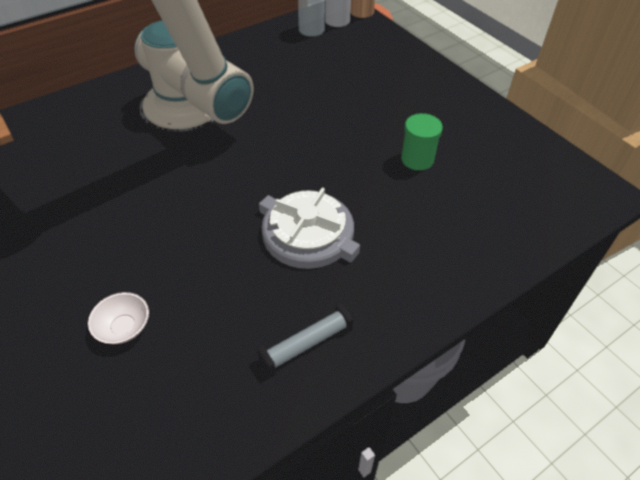

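The top view shows the feeder with its hub near (320,273), ears near (304,232) and (338,317), and notches near (289,265) and (352,281). I'll zoom in and measure.

```bash
python3 - <<'E'
from h import *
c=dict(np.load('pics/top0.npz'))
im=c['pixels'][215:335,260:380,::-1]
cv2.imwrite('pics/z0.png',cv2.resize(im,None,fx=5,fy=5,interpolation=cv2.INTER_CUBIC))
for n,uv,z in[('hub',(320,272.5),.069),('earA',(304,232),.03),('earB',(338,317),.03),('n1',(290,265.5),.047),('n2',(352,281),.047)]:
    print(n,onplane(c,uv,z),depthpt(c,uv))
p=c['pixels'].astype(int);sub=np.zeros(p.shape[:2],bool);sub[215:335,260:380]=1
m=(p.min(2)>170)&sub
print(m.sum()); cn=max(cv2.findContours(m.astype('uint8'),0,2)[0],key=cv2.contourArea)
h=cv2.convexHull(cn); w=onplane(c,h.reshape(-1,2).astype(float),.047)
print(cv2.minEnclosingCircle(w[:,:2].astype('float32')))
E
```

```text
hub [[0.56682529 0.02909756 0.069     ]] [[0.56728423 0.02915361 0.0652114 ]]
earA [[0.66896758 0.06577884 0.03      ]] [[0.66899012 0.06578397 0.02989271]]
earB [[ 0.46789709 -0.00964179  0.03      ]] [[ 0.4678945  -0.00963972  0.03009803]]
n1 [[0.58722746 0.09827879 0.047     ]] [[0.58967605 0.09967927 0.02920479]]
n2 [[ 0.54827382 -0.04347411  0.047     ]] [[ 0.54956544 -0.0441471   0.03426807]]
3534
((0.5685803294181824, 0.029763098806142807), 0.0816088542342186)
```

View pics/z0.png

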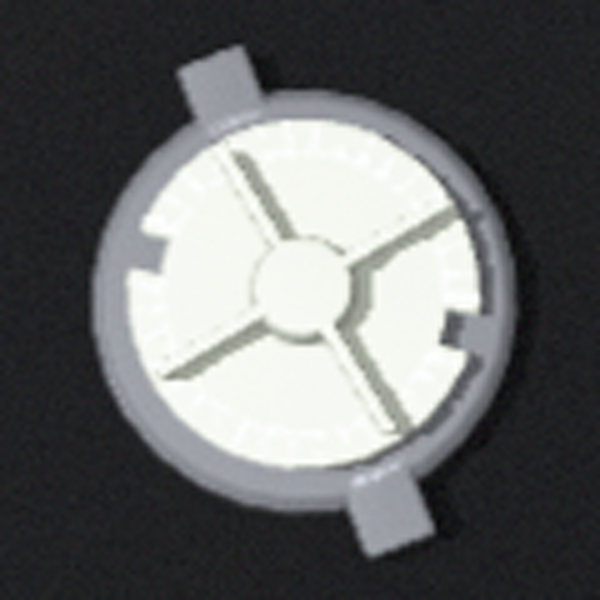

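```bash
python3 -m creep '[[0.039,-0.03,0,0,0],[0.039,-0.03,0,0,0],[0.039,-0.03,0,0,0],[0.039,-0.03,0,0,0],[0.039,-0.03,0,0,0]]' 40; python3 -m creep '[[0.039,-0.03,0,0,0],[0.039,-0.03,0,0,0],[0.039,-0.03,0,0,0],[0.039,-0.03,0,0,0],[0.039,-0.03,0,0,0]]'
cat > go.py <<'E'
import sys
from h import *
def rep(C,ang,rad,tan,z,yawx):
    s=sensors.sense();p=s['eef_pos'];r=R.from_quat(s['eef_rot']);m=r.as_matrix()
    a=np.radians(ang);u=np.array([np.cos(a),np.sin(a)]);t=np.array([-u[1],u[0]])
    T=np.r_[np.array(C)+rad*u+tan*t,z]
    y=np.degrees(np.arctan2(m[1,0],m[0,0]))
    print('clock',s['clock'],'p',p.round(4),'yaw',y.round(2),'tilt',m[:,2].round(3),'F',s['wrist_force'].round(1))
    print('tool shift',(m.T@(T-p)).round(4),'spin',round(-(yawx-y),2),'q',s['joint_pos'].round(2))
    d=p[:2]-C; print('rad',d@u,'tan',d@t)
E
python3 -c "
from go import *
rep((.568,.029),209.6,.052,.032,.053,29.6)"
```

```text
clock: 0.65
eef_pos: [0.3194, -0.3423, 0.2276]
eef_rot: [0.988, 0.154, -0.001, -0.001]
wrist_force: [0.6, -0.7, -0.0]
gripper_width: 0.0124
clock: 1.15
eef_pos: [0.4599, -0.1353, 0.2273]
eef_rot: [0.988, 0.153, -0.0, -0.0]
wrist_force: [-0.3, -1.0, 0.5]
gripper_width: 0.0
clock 1.15 p [ 0.4599 -0.1353  0.2273] yaw 17.6 tilt [-0.001  0.001 -1.   ] F [-0.3 -1.   0.5]
tool shift [ 0.1087 -0.0816  0.1743] spin -12.0 q [-0.43  0.13  1.7   0.    1.31  0.83]
rad 0.17518546239476337 tan 0.08943691706295061
```

```bash
python3 -m creep '[[0.036,-0.027,0,0,0],[0.036,-0.027,0,0,0],[0.036,-0.027,0,0,0],[0,0,0,-6,0],[0,0,0,-6,0]]' 40;  python3 -m creep '[[0,0,0,0,0]]'
python3 -c "
from go import *
rep((.568,.029),209.6,.052,.032,.053,29.6)
c=snap('wrist','w1.png')"
```

```text
clock: 1.65
eef_pos: [0.5434, -0.013, 0.226]
eef_rot: [0.965, 0.264, 0.0, -0.001]
wrist_force: [0.0, 0.0, 0.4]
gripper_width: 0.0001
clock: 1.75
eef_pos: [0.5435, -0.0122, 0.2255]
eef_rot: [0.964, 0.264, -0.0, -0.002]
wrist_force: [-0.3, -0.3, 0.5]
gripper_width: 0.0003
clock 1.75 p [ 0.5435 -0.0122  0.2255] yaw 30.65 tilt [-0.001  0.003 -1.   ] F [-0.3 -0.3  0.5]
tool shift [-0.0106  0.0087  0.1724] spin 1.05 q [-0.15  0.23  1.58  0.    1.33  0.88]
rad 0.041649950622938366 tan 0.023670720894654863
```

View pics/w1.png

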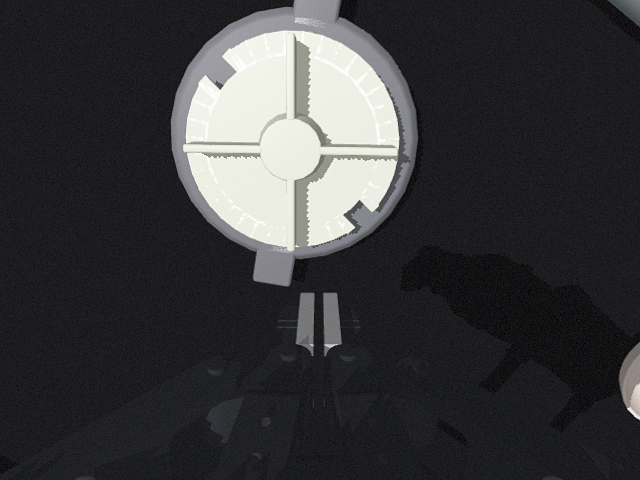

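The wrist view shows the hub at (290,149), notches at about (219,70) and (363,214), an ear at (274,268), and the shut fingers at (320,310), right of the lower vane. I'll check the geometry from this view.

```bash
python3 - <<'E'
from h import *
c=dict(np.load('pics/w1.npz'))
h=onplane(c,(290,149),.069);print('hub',h)
n=onplane(c,[(221,71),(361,213)],.047);print(n,n.mean(0)); d=n[0]-n[1];print('ang',np.degrees(np.arctan2(d[1],d[0])))
e=onplane(c,(274,268),.03);v=h-e;print('ear',e,np.degrees(np.arctan2(v[0,1],v[0,0])))
v=onplane(c,[(291,34),(291,246)],.069);d=v[0]-v[1];print('vane',np.degrees(np.arctan2(d[1],d[0])),v.mean(0))
E
```

```text
hub [[0.57131774 0.02849024 0.069     ]]
[[ 0.5913472   0.09853832  0.047     ]
 [ 0.55348397 -0.04448274  0.047     ]] [0.57241559 0.02702779 0.047     ]
ang 75.17175200275224
ear [[ 0.46993195 -0.00977696  0.03      ]] 20.67858676108505
vane 29.54111924258238 [0.57242286 0.02832778 0.069     ]
```

```bash
python3 -m creep '[[-0.009,0.009,0.03,1,0],[0,0,0.045,0,0],[0,0,0.04,0,0],[0,0,0.03,0,0]]' 40;  python3 -m creep '[[0,0,0,0,0]]'
python3 -c "
from go import *
rep((.570,.0285),209.6,.052,.028,.054,29.6)"
```

```text
clock: 2.2
eef_pos: [0.545, -0.0275, 0.0824]
eef_rot: [0.969, 0.249, 0.007, 0.002]
wrist_force: [0.7, -0.8, 0.3]
gripper_width: 0.0
clock: 2.3
eef_pos: [0.5412, -0.0276, 0.0786]
eef_rot: [0.969, 0.247, 0.003, 0.0]
wrist_force: [0.0, -0.4, 0.0]
gripper_width: 0.0
clock 2.3 p [ 0.5412 -0.0276  0.0786] yaw 28.64 tilt [ 0.005  0.001 -1.   ] F [ 0.  -0.4  0. ]
tool shift [ 0.0005 -0.0066  0.0246] spin -0.96 q [-0.18  0.36  1.8   0.    0.98  0.89]
rad 0.05270904357150137 tan 0.03452227666683277
```

```bash
python3 -m creep '[[0,0,0.012,-1,0],[0,-0.003,0.011,0,0],[0,0,0,0,0]]'
python3 -c "
from go import *
rep((.570,.0285),209.6,.052,.0175,.054,29.6)
c=snap('wrist','w2.png')"
```

```text
clock: 2.6
eef_pos: [0.5416, -0.026, 0.0567]
eef_rot: [0.967, 0.255, 0.004, 0.001]
wrist_force: [-0.5, 0.2, 0.8]
gripper_width: -0.0002
clock 2.6 p [ 0.5416 -0.026   0.0567] yaw 29.5 tilt [ 0.009  0.    -1.   ] F [-0.5  0.2  0.8]
tool shift [-0.0004 -0.0159  0.0027] spin -0.1 q [-0.18  0.38  1.83  0.    0.92  0.88]
rad 0.05163321166105127 tan 0.033371329973544604
```

View pics/w2.png

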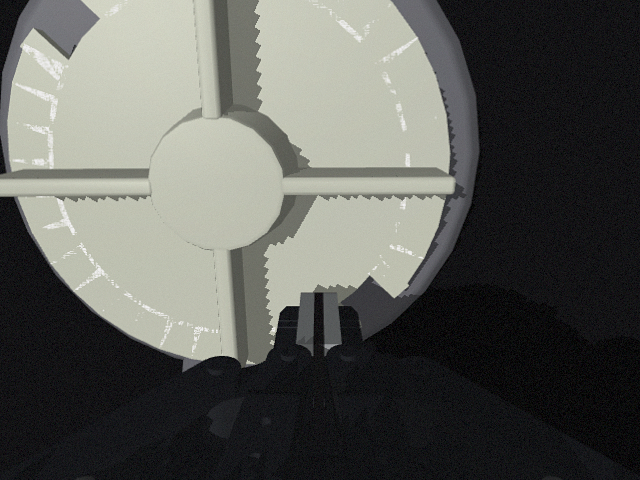

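```bash
python3 -m creep '[[0,-0.008,0.001,0,0],[0,-0.006,0.001,0,0],[0,-0.004,0,0,0],[0,-0.004,0,0,0]]'
python3 -c "
from go import *
rep((.570,.0285),209.6,.052,.0175,.055,29.6)
c=snap('wrist','w3.png')"
```

```text
clock: 3.05
eef_pos: [0.5336, -0.0064, 0.0582]
eef_rot: [0.967, 0.255, 0.009, 0.003]
wrist_force: [-0.1, -1.7, -1.5]
gripper_width: 0.0001
clock 3.05 p [ 0.5336 -0.0064  0.0582] yaw 29.52 tilt [ 0.018 -0.002 -1.   ] F [-0.1 -1.7 -1.5]
tool shift [-0.0031  0.0051  0.0032] spin -0.08 q [-0.14  0.36  1.86  0.    0.9   0.91]
rad 0.04892583645961619 tan 0.012338752794601364
```

View pics/w3.png

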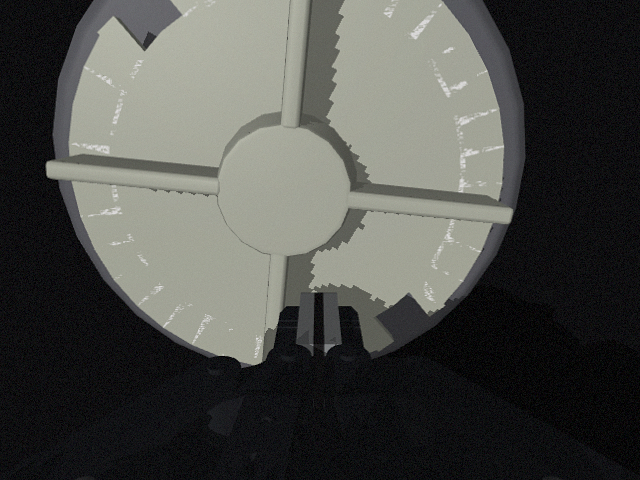

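The fingertip now touches the vane, and the wheel has turned about 4°. Next I'll push it round in an arc.

```bash
python3 -m creep '[[-0.001,-0.0075,0.001,8,0],[-0.001,-0.0075,0.001,8,0],[-0.001,-0.0075,0.001,8,0],[-0.001,-0.0075,0.001,8,0],[0,0,0,0,0]]'
cat > ang.py <<'E'
import sys
from h import *
c=snap('top',sys.argv[1]); im=c['pixels'][215:335,260:380,::-1]
cv2.imwrite('pics/z'+sys.argv[1],cv2.resize(im,None,fx=5,fy=5,interpolation=cv2.INTER_CUBIC))
from go import *
rep((.570,.0285),float(sys.argv[2]),.052,.0125,.056,float(sys.argv[2])-180)
E
python3 ang.py t4.png 172; python3 -c "
from h import *
snap('wrist','w4.png')"
```

```text
clock: 3.6
eef_pos: [0.5212, 0.0213, 0.0559]
eef_rot: [0.999, -0.031, 0.011, 0.002]
wrist_force: [-0.1, 0.9, -1.0]
gripper_width: 0.0003
clock 3.65 p [0.5214 0.021  0.056 ] yaw -3.47 tilt [ 0.022 -0.005 -1.   ] F [ 0.3 -0.3 -0. ]
tool shift [-0.0047 -0.002  -0.0001] spin 4.53 q [-0.09  0.35  1.89 -0.    0.88  1.54]
rad 0.0471145502308078 tan 0.01415541992114095
```

View pics/zt4.png

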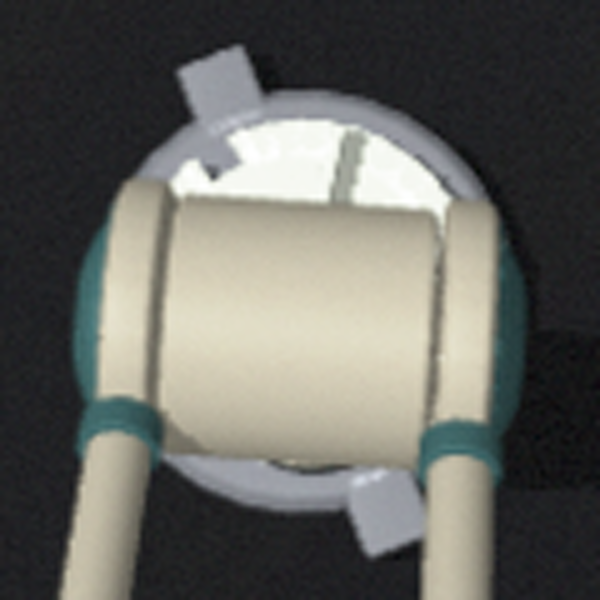

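View pics/w4.png

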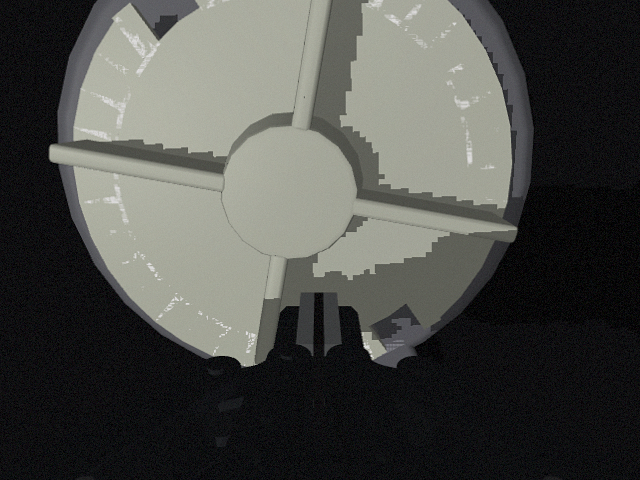

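The wrist view shows the vane still touching the finger at (275,300), with the cross-vane running from (55,152) to (512,230).

```bash
cat > van.py <<'E'
from h import *
def va(f,a,b,z=.069):
    c=dict(np.load('pics/'+f)); v=onplane(c,[a,b],z); d=v[0]-v[1]; an=np.degrees(np.arctan2(d[1],d[0]))
    print(f,'cross vane',an.round(2),'-> notch',((an-45)%180).round(2),((an+45)%180).round(2),'mid',v.mean(0).round(4))
E
python3 -c "
from van import *
va('w4.npz',(55,152),(512,231)); va('w1.npz',(186,148),(395,152)); va('w1.npz',(291,34),(291,246))
va('w4.npz',(321,0),(303,122))
c=dict(np.load('pics/t4.npz')); n=onplane(c,(260+216/5,215+160/5),.047)[0]; d=n[:2]-[.568,.029]; print(n,np.degrees(np.arctan2(d[1],d[0])))
"
```

```text
w4.npz cross vane 76.5 -> notch 31.5 121.5 mid [0.5716 0.0278 0.069 ]
w1.npz cross vane 119.57 -> notch 74.57 164.57 mid [0.5709 0.0279 0.069 ]
w1.npz cross vane 29.54 -> notch 164.54 74.54 mid [0.5724 0.0283 0.069 ]
w4.npz cross vane -12.67 -> notch 122.33 32.33 mid [0.6095 0.0182 0.069 ]
[0.62985626 0.06728051 0.047     ] 31.75180042544812
```

```bash
python3 -m creep '[[-0.001,-0.0035,0,5,0],[-0.001,-0.0035,0,4,0],[0,0,0,0,0]]'
python3 ang.py t5.png 157; python3 -c "
from h import *
snap('wrist','w5.png')"
```

```text
clock: 4.0
eef_pos: [0.5209, 0.0267, 0.056]
eef_rot: [0.994, -0.107, 0.012, 0.002]
wrist_force: [-0.4, 0.0, 0.7]
gripper_width: 0.0001
clock 4.05 p [0.521  0.0266 0.056 ] yaw -12.3 tilt [ 0.023 -0.006 -1.   ] F [-0.5  0.6  0.4]
tool shift [-0.0059 -0.0096 -0.0002] spin 10.7 q [-0.08  0.35  1.89 -0.01  0.88  1.71]
rad 0.044417530843202574 tan 0.020875545767267977
```

View pics/zt5.png

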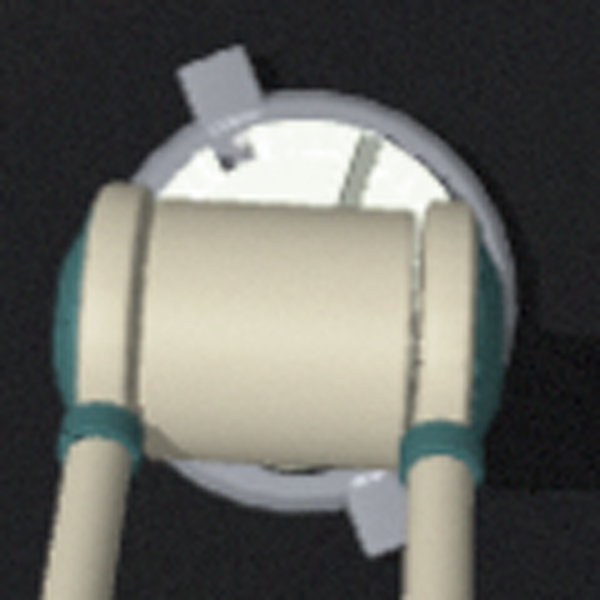

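View pics/w5.png

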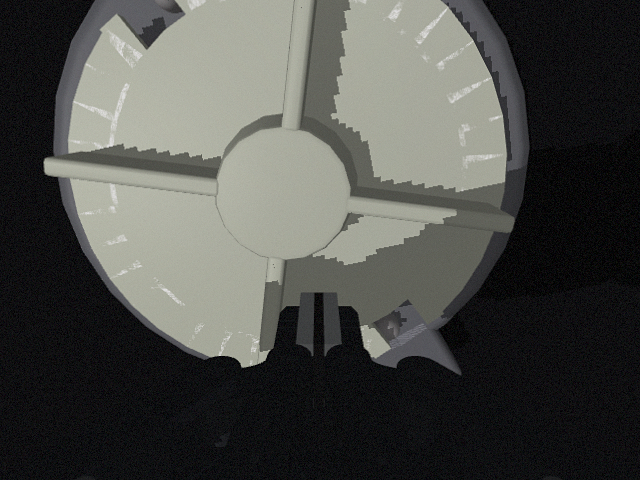

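The pin is now appearing in the notch, at (393,325) in the wrist view and (235,155) in the zoomed top view. It isn't centred yet.

```bash
python3 -c "
from van import *
va('w5.npz',(50,166),(509,222))
va('w5.npz',(304,0),(294,122))
c=dict(np.load('pics/w5.npz')); n=onplane(c,(393,322),.0405)[0]; d=n[:2]-[.570,.0285]; print(n,np.linalg.norm(d),np.degrees(np.arctan2(d[1],d[0])))
im=c['pixels'][280:400,340:480,::-1]; cv2.imwrite('pics/w5z.png',np.clip(2.5*cv2.resize(im,None,fx=5,fy=5,interpolation=2),0,255))
"
```

```text
w5.npz cross vane 70.59 -> notch 25.59 115.59 mid [0.5713 0.0277 0.069 ]
w5.npz cross vane -18.02 -> notch 116.98 26.98 mid [0.6084 0.0141 0.069 ]
[ 0.50264887 -0.00130115  0.0405    ] 0.073649729062992 -156.1318363194192[ WARN:0@0.460] global loadsave.cpp:1063 imwrite_ Unsupported depth image for selected encoder is fallbacked to CV_8U.
```

View pics/w5z.png

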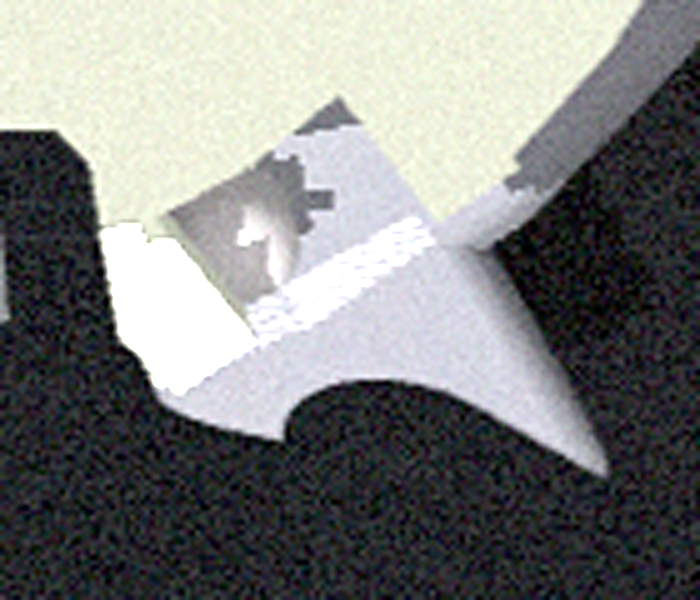

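```bash
python3 -m creep '[[-0.001,-0.0045,0,4,0],[0,0,0,0,0]]'
python3 -c "
from h import *
print(sensors.sense()['wrist_force'])
c=snap('wrist','w6.png')
im=c['pixels'][280:400,340:480,::-1]; cv2.imwrite('pics/w6z.png',np.clip(2.5*cv2.resize(im,None,fx=5,fy=5,interpolation=2),0,255).astype('uint8'))
"
```

```text
clock: 4.3
eef_pos: [0.5211, 0.0305, 0.056]
eef_rot: [0.99, -0.141, 0.012, 0.002]
wrist_force: [0.3, -0.3, 0.4]
gripper_width: 0.0002
[ 0.3414424  -0.2706602   0.35599871]
```

View pics/w6z.png

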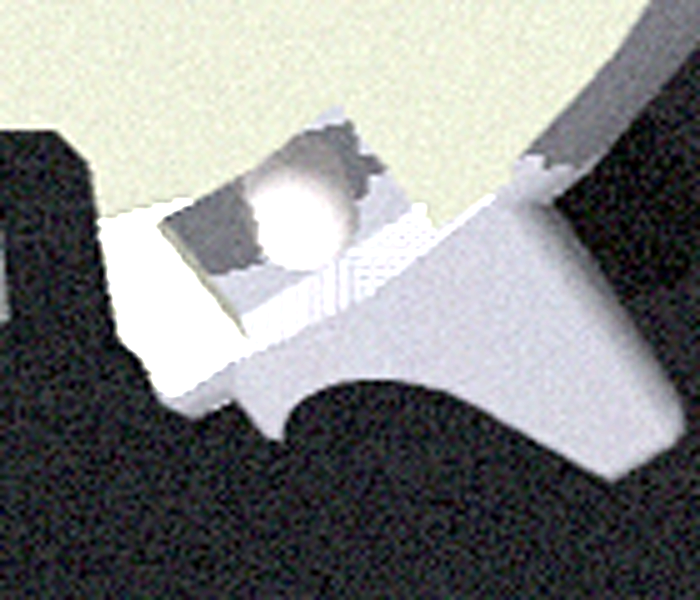

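View pics/w6.png

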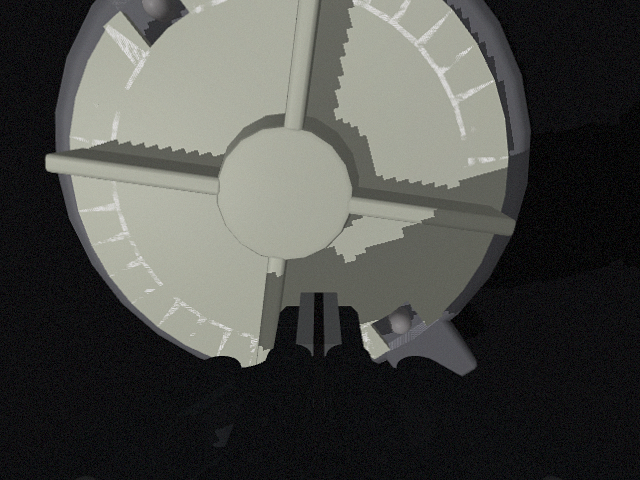

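```bash
python3 -c "
from van import *
va('w6.npz',(50,162),(511,226))
c=dict(np.load('pics/w6.npz')); n=onplane(c,(401,319),.0405)[0]; d=n[:2]-[.570,.0285]; print(n,np.linalg.norm(d),np.degrees(np.arctan2(d[1],d[0])))
n=onplane(c,(155,3),.0405)[0];print(n)
from go import *
rep((.570,.0285),155.6,.052,.02,.056,-20)"
```

```text
w6.npz cross vane 65.73 -> notch 20.73 110.73 mid [0.5711 0.0277 0.069 ]
[5.01351343e-01 3.42932074e-04 4.05000000e-02] 0.07419877795728624 -157.69842707711754
[0.64299973 0.0544549  0.0405    ]
clock 4.35 p [0.5211 0.0304 0.056 ] yaw -16.17 tilt [ 0.022 -0.007 -1.   ] F [-0.4 -0.4 -0.3]
tool shift [-0.0068  0.0005 -0.0002] spin 3.83 q [-0.07  0.35  1.89 -0.01  0.88  1.79]
rad 0.04532303888269429 tan 0.018508468773139792
```

Aligned: the notches are at 20.7° and the pin line at 20.6°. I'll back off the vane and rise.

```bash
python3 -m creep '[[0,0.008,0,0,0],[0,0.002,-0.01,0,0],[0,0,-0.025,0,0],[0,0,-0.01,0,0],[0,0,0,0,0]]'
python3 -c "
from go import *
rep((.5705,.028),155.6,0,0,.08,-16)"
```

```text
clock: 4.85
eef_pos: [0.5165, 0.0192, 0.1032]
eef_rot: [0.99, -0.138, 0.011, 0.002]
wrist_force: [-0.5, 0.7, -0.1]
gripper_width: 0.0001
clock 4.85 p [0.5165 0.0192 0.1032] yaw -15.91 tilt [ 0.021 -0.007 -1.   ] F [-0.5  0.7 -0.1]
tool shift [ 0.049  -0.0233  0.0243] spin 0.09 q [-0.09  0.29  1.84 -0.01  0.99  1.76]
rad 0.0455115174693853 tan 0.030359906317072888
```

```bash
python3 -m creep '[[0.025,-0.012,0,0,0],[0.022,-0.011,0,0,0],[0,0,0,0,0]]'
python3 -c "
from go import *
rep((.5705,.028),155.6,0,0,.08,-16)
snap('wrist','w7.png')"
```

```text
clock: 5.15
eef_pos: [0.5682, 0.0282, 0.1042]
eef_rot: [0.99, -0.138, 0.011, 0.002]
wrist_force: [-0.8, -0.3, -0.2]
gripper_width: 0.0003
clock 5.15 p [0.5682 0.0282 0.1042] yaw -15.89 tilt [ 0.021 -0.007 -1.   ] F [-0.8 -0.3 -0.2]
tool shift [ 0.0018 -0.0005  0.0242] spin 0.11 q [-0.07  0.36  1.73 -0.01  1.04  1.78]
rad 0.0022071220931659985 tan 0.0008074140339758284
```

View pics/w7.png

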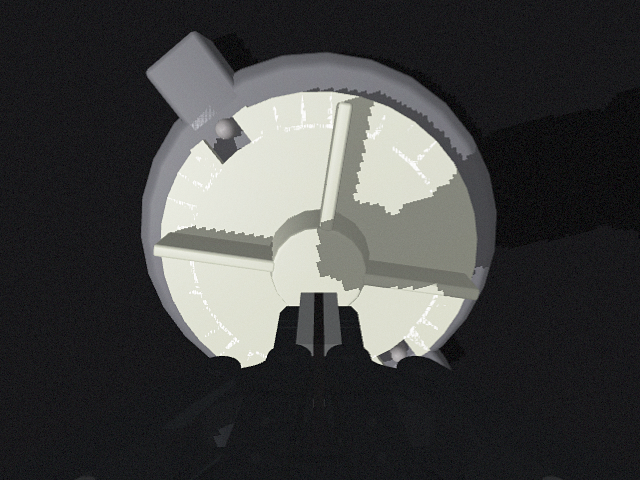

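Both pins sit inside their notches, at (225,128) and (400,352), and the finger is over the hub. Next I'll press down.

```bash
python3 -m creep '[[0.001,0,0.015,0,0],[0.001,0,0.012,0,0],[0,0,0.004,0,0],[0,0,0.004,0,0],[0,0,0.004,0,0]]'
python3 -m creep '[[0,0,0.005,0,0],[0,0,0.005,0,0]]'
python3 -c "
from go import *
rep((.5705,.028),155.6,0,0,.057,-16)"
```

```text
clock: 5.7
eef_pos: [0.5645, 0.0271, 0.0629]
eef_rot: [0.99, -0.138, 0.007, 0.002]
wrist_force: [-0.3, 0.7, 4.3]
gripper_width: 0.0003
clock: 5.9
eef_pos: [0.5648, 0.0271, 0.0582]
eef_rot: [0.99, -0.138, 0.008, 0.002]
wrist_force: [-15.4, 1.4, 58.3]
gripper_width: -0.0002
clock 5.9 p [0.5648 0.0271 0.0582] yaw -15.85 tilt [ 0.016 -0.007 -1.   ] F [-15.4   1.4  58.3]
tool shift [ 0.0052 -0.0024  0.0012] spin 0.15 q [-0.07  0.4   1.79 -0.01  0.94  1.78]
rad 0.00479797827006541 tan 0.0031463877327681
```

It hit the hard stop at z = 0.058 with 58 N. I'll release straight up.

```bash
python3 -m creep '[[0,0,-0.01,0,0],[0,0,-0.03,0,0],[0,0,-0.04,0,0],[-0.02,0,-0.04,0,0],[-0.03,0,-0.03,0,0]]'
python3 -m creep '[[-0.04,0,-0.02,0,0],[-0.045,0,0,0,0],[-0.045,0,0,0,0],[0,0,0,0,0]]'
python3 -c "
from h import *
snap('wrist','w8.png');snap('scene','s8.png'); c=snap('top','t8.png');im=c['pixels'][215:335,260:380,::-1]
cv2.imwrite('pics/zt8.png',cv2.resize(im,None,fx=5,fy=5,interpolation=cv2.INTER_CUBIC))"
```

```text
clock: 6.4
eef_pos: [0.5134, 0.0409, 0.2102]
eef_rot: [0.99, -0.138, 0.006, 0.003]
wrist_force: [0.3, -0.1, -0.8]
gripper_width: 0.0001
clock: 6.8
eef_pos: [0.3827, 0.0779, 0.2332]
eef_rot: [0.99, -0.139, 0.011, 0.002]
wrist_force: [1.1, 0.5, 0.5]
gripper_width: 0.0003
```

View pics/w8.png

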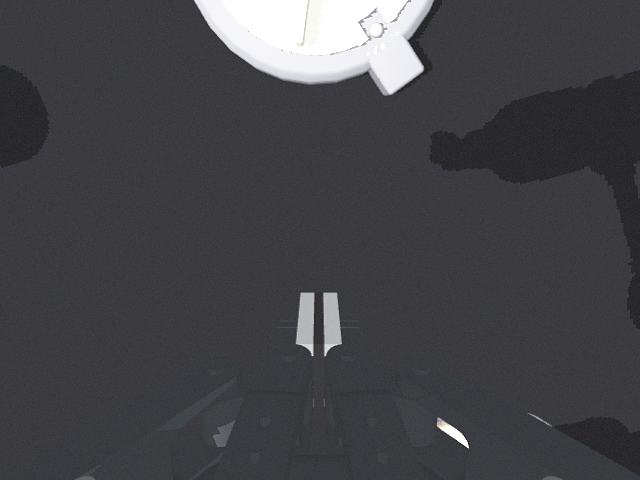

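View pics/t8.png

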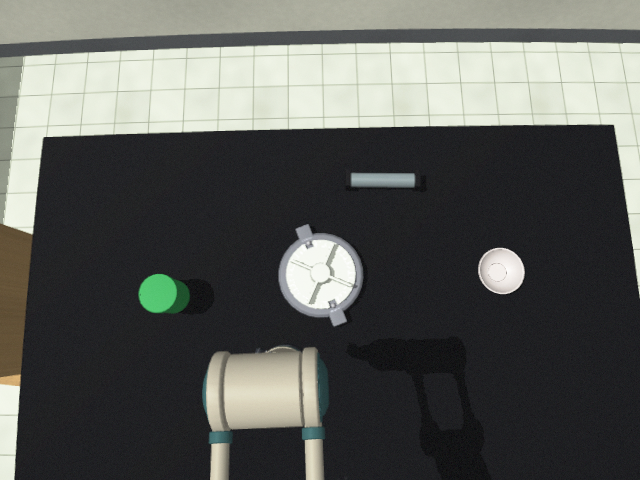

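The top view shows the hand clear of the wheel, notches at the ears near (308,244) and (333,304), and the other objects unmoved. I'll check the height against the first depth map.

```bash
python3 -c "
from h import *
a=dict(np.load('pics/top0.npz'));b=dict(np.load('pics/t8.npz'))
for n,uv in [('hub',(320,272)),('hub2',(321,273)),('hub3',(319,271))]: print(n,depthpt(a,uv)[0,2],depthpt(b,uv)[0,2])
R0=[(x,y) for x in range(316,325) for y in range(268,277)]
print('hub med',[np.median(depthpt(k,R0)[:,2]) for k in(a,b)])
D=[(int(320+24*np.cos(t)),int(274+24*np.sin(t))) for t in np.linspace(0,6.28,90)]
print('disc med',[np.median(depthpt(k,D)[:,2]) for k in(a,b)])
s0=dict(np.load('pics/scene0.npz'));s8=dict(np.load('pics/s8.npz'))
R1=[(x,y) for x in range(302,313) for y in range(209,218)]
print('scene',[np.median(depthpt(k,R1)[:,2]) for k in(s0,s8)])
print(sensors.sense()['wrist_force'])"
```

```text
hub 0.0654266874503675 0.059626290097926304
hub2 0.06929823285645864 0.05705132781443867
hub3 0.0692931783701427 0.060234972828435485
hub med [np.float64(0.06901982358528902), np.float64(0.05960113708281933)]
disc med [np.float64(0.04733062163351165), np.float64(0.037872670995476865)]
scene [np.float64(0.06720397840521564), np.float64(0.057273376181675384)]
[ 0.37663393 -0.59133174 -0.22677427]
```

View pics/zt8.png

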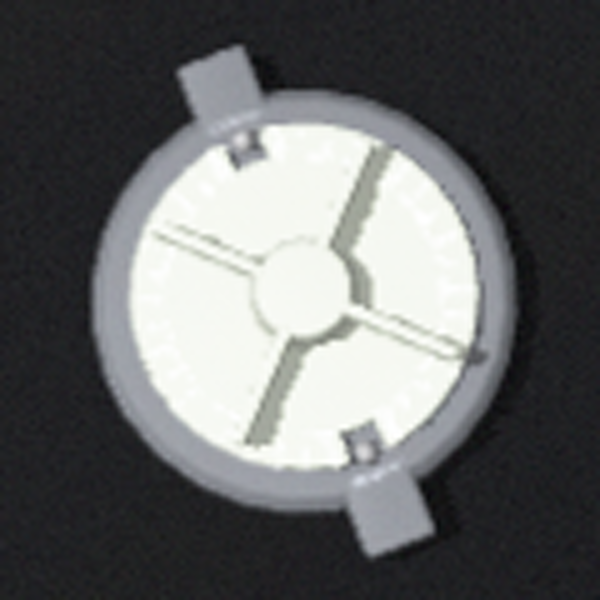

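The wheel dropped 9.4 to 9.9 mm across three depth checks, and the pins show through both notches. I'm handing it in.

```bash
python3 -c "
from h import *
print(workorder.sign_off())"
```

```text
the job is handed in; nothing more can be done
None
```

The wheel is down over its pins and the job is handed in. I turned it about 54° clockwise by pushing one vane with the shut fingertips. Then I pressed the hub to the hard stop (58 N at the wrist, tip at z = 0.058 m) and drew the hand away, all in about 7 s.

**Last checks:**
- **Alignment:** before pressing, the notches measured 20.7° and the pin line 20.6°. In the final top view both pins show inside the notches.
- **Height:** comparing depth maps from before and after, the wheel went down 9.4 mm (top view, hub), 9.5 mm (top view, disc) and 9.9 mm (scene view). All are above the 8.5 mm needed; the spread is within the cameras' roughly 2 mm calibration error.
- **Other objects:** in the final top view the canister, dish and heater guard look to be where they started; I compared these by eye only. The hand is clear, with about zero wrist force.

No check failed. Pressing landed about 6 mm off the hub's centre, still on its flat top.

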